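# Start and screw down the cap of a terrazzo lamp

## Robot

A 6-joint arm with a two-finger parallel gripper is mounted at the origin on the work surface. World frame = base frame: x ahead of the robot, y to its left, z up, the work surface at z = 0. Lengths are in m, angles in rad, forces in N, time in s.
With the tool pointing down it reaches from about 0.25 to 0.725 m from the base axis. Payload 4 kg.
Tool frame: the origin (TCP) lies midway between the tips of the shut fingers; the grasp point (between the pads) lies 19 mm behind it; x points along the fingers, y is the direction in which the jaws open and shut, and the axes are right-handed (so a half turn about x gives the same grasp; the last joint's range is limited). The gripper opens to 85 mm and grips with 20 to 120 N. Pads are 22 mm wide; open, the fingers measure 114 mm over their backs; the gripper's body (76 mm by 85 mm) begins 54 mm behind the grasp point. The pads swing forward as they close: fully open they stand 13 mm farther back than shut.
Start: joints at [1.244, 0.241, 0.005, 1.335, 0, 1.571], TCP at [0.161, 0.474, 0.231] pointing down, gripper open.
Joint ranges: [-2.72, 2.72], [-1.05, 1.87], [-1.09, 1.28], [-1.99, 2.15], [-1.42, 1.44], [-3.14, 3.14]. Speed limits (rad/s): [2.79, 2.79, 3.14, 3.14, 3.14, 3.14].

## Interface

Orientations are given as a unit quaternion [x, y, z, w].
In Python, from workcell import * gives the robot as it stands.
- The arm moves only by the tool play_rows, never from a script. Its argument "plan" is a list of rows, each a list of 7 numbers: the shift along the tool's x, y, z in mm, then the turn, a rotation vector about the tool's x, y, z in rad, then the closure, from -1 (fully open) to 1 (shut). In form: [[x, y, z, rx, ry, rz, grip], ...]. A call has 1 to 20 rows; each row shifts and turns the commanded pose from where the row before left it, along the tool's axes as they then stand; what a row does not reach is not made up. A row lasts 1/12 s, in which the tool goes at most 41.7 mm and 7.16 degrees, less where a joint would pass 70% of its speed; a pose out of reach is approached as far as the arm can. A call with a gripper value outside its range is refused whole. The fingers move at their own pace and stop on an object; the grip force is fixed at half the most. Time passes only in rows, so rows that do not move let the fingers close. It gives the time, the measured TCP pose, the force and the opening at its end, in the units of the state.
- get_obs(): the state, without advancing time (a new reading comes with each control period).
- camera(name): name is "scene" or "side" or "wrist"; returns a dict with "frame" (400x640x3 uint8, red, green, blue), "depth" (400x640 float32, m along the optical axis (not along the pixel's ray), 0 where there is no reading), "fx", "fy", "cx", "cy" (pixels), "distortion" ([k1, k2, p1, p2, k3] as OpenCV has them; the pictures are not rectified), "camera_from_world" (4x4, takes a point from world to camera coordinates). Camera axes: x right, y up, looking along -z (the intrinsics and any distortion apply to the point x, -y, -z); pixel columns grow to the right and rows downward; lengths in m; the calibration is good to about 2 mm. A picture is of the moment at which its call begins.
- job_done(): hands the job in, once; it reports no verdict.
Trained networks look in a picture, given as the dict that the camera call returned (one of the last four; its "shot" number tells which), for a name from the list of things; names that differ only in an ending like _2 or _b are one class to them, and where a whole thing is asked for, a point or a joint stands for the part that bears it (a point fixed in the world has none). Each returns a list of dicts, best first, with "confidence" (0 to 1); they miss things now and then, are a little off and sometimes report something else, mostly with a low value. They report only what shows in the picture. A call takes as long as a camera call. They do not tell look-alikes from the thing itself.
- search_frame(thing, picture): "centre" ([x, y, z] in m, in world coordinates, good to about 4 mm: the middle of the surface that is visible of it).
- pinpoint(thing, picture): "centre" ([x, y, z] in m, in world coordinates, good to about 4 mm: a listed point, or the origin of a listed thing).
The state is a dict: "clock": time; "joint_pos": joint angles; "joint_vel": joint speeds; "tau": joint torques, N m; "eef_pos": TCP position; "tool_rot": TCP orientation; "ft_force": force on the tool from outside, world axes, zero at the start; "ft_torque": the same for the moment, N m; "grip_width": finger opening in m.
Only numpy, scipy, OpenCV 4.12 (cv2) and the standard library are available. Lean on these libraries where they do the work, as an engineer would, in place of code of your own. Each camera call takes 0.05 s, during which the arm holds its last target. There are 200 camera calls.

## Task

Take the wide metal cap and set it squarely on the threaded neck on top of the open lamp. Turn it backwards (anticlockwise from above) with a light downward press until you feel it drop into the thread, then screw it clockwise until it sits fully home on the lamp's collar, and let go. Go by feel and never force, ram or jam it: light pressure is enough; leave everything else on the bench where it is.

Things in the scene. Friction and masses are not known exactly. Their poses are not given: they have to be found in the camera images.
- cap: The wide cap: aluminium cup 62 mm across, 35 mm high, about 0.16 kg, fine grip lines round its side, standing open side down; origin at the centre of its underside, z up. Bore 52 mm, 30 mm deep. In the bore 4 lugs, 90 deg apart, 5 mm wide, 4 mm high, 4 mm inward (44 mm between opposite ones), undersides 5 mm above the rim. Only the lug angles matter, not which lug is which.
- lamp: The open lamp: speckled white terrazzo column 90 mm across on a round foot 160 mm across, 150 mm high, fixed to the bench; origin at the centre of its underside, z up. On top a fixed aluminium collar (80 mm across, 4 mm thick) carries the threaded neck. Collar and neck are set in a hidden rubber bush and give a little in twist only (5 N m/rad). (The lamp near the back has its cap on already.)
- seat (a point): Centre of the collar's upper face, on the neck's axis, 154 mm above the bench, z up. When the cap is fully home its rim rests flat on this face (cap origin on this point). A press of 3 to 10 N is enough in every phase; pressing and turning together must not load cap against lamp with more than 45 N, and driving lugs more than 0.15 rad on against a stop exceeds that.
- neck_tip (a point): Centre of the neck's top, 28 mm above the seat. The neck's core is 41 mm across up to 23 mm above the seat, then tapers to 30 mm at this tip. Side play of the cap on the neck is about 1.2 mm.
- ridge_top (a point): On the axis, 18 mm above the seat: level top of the 4 thread ridges (49.6 mm across, oiled, friction 0.2). A cap set on anyhow rides there, its origin 13 mm above the seat (16.5 mm if lugs land on stops). Every 90 deg is an opening 26 deg wide (a lug takes 12), at angles no pose tells. At each opening's anticlockwise end (seen from above) a stop stands 3.5 mm above the ridges.
- groove (a point): On the axis, 9 mm above the seat: floor of the openings. Turned anticlockwise, lugs come over the openings, then meet the stops; the cap drops 9 mm there, to 4 mm above the seat. Turned clockwise on top, lugs jam on the stops' backs. Once dropped, clockwise turning runs the lugs down under the ridges (1.5 mm play, 5 mm per 42 deg); home after 45 to 65 deg, hard stop within 12 deg more.
- small_cap: Bystander: a small solid aluminium cap, 38 mm across, 21 mm high.
- glue: Bystander: an amber glue bottle, 44 mm across, 110 mm high, green cap.
- mallet: Bystander: a rubber mallet with wooden handle, lying, 270 mm long, 52 mm high.
- screwdriver: Bystander: a screwdriver lying on the bench.
- tape: Bystander: a roll of tape lying flat, 90 mm across, 24 mm high.
- marker: Bystander: a blue marker pen, 140 mm long, lying.
Things that resemble listed ones, but are neither listed nor needed, are in the scene too. What is shaped like the cap but blue is not meant.

How it is judged:
On the way:
1. the cap has dropped into the thread on the neck: level, on the axis, its rim less than 6.5 mm above the seat (z of cap in the frame of seat between -0.003 and 0.0065 m and horizontal distance between cap and seat below 0.003 m and angle between cap's own z axis and vertical below 0.08 rad), for 0.1 s.
At the end, for the whole second after the job is handed in: The cap is fully home: its rim within 1.2 mm of the collar's face, within 3 mm of the neck's axis, level within 0.05 rad, at rest and released (z of cap in the frame of seat between -0.003 and 0.0012 m and horizontal distance between cap and seat below 0.003 m and angle between cap's own z axis and vertical below 0.05 rad and linear speed of cap below 0.01 m/s and contact force between cap and the fingers below 0.05 N); the robot touches nothing.
It fails at once if the cap is forced: more than 45 N between cap and lamp (contact force between cap and lamp above 45 N).
It fails at once if a bystander is moved by more than 25 mm (distance of any of small_cap, glue, mallet, screwdriver, tape, marker from where it was at the start of the episode above 0.025 m).
It also fails if it takes over 64 s, if anything falls off the work surface, if the arm or the gripper's body presses on something with over 40 N, if the wrist force passes 120 N, or if a joint passes its speed limit or range.

## Working session

There is one attempt and no reset: what is moved stays moved. The work goes in short steps, Python scripts to look and compute and a tool call to move; the robot and the scene stay as the last step left them, time stands still between calls to the robot, and variables do not carry over. Pictures are saved under pics/ and viewed, about 8 in all and at most 12, crops included, and the job is handed in when it is done.

Besides the shell and the picture viewer there is one more tool, called as name(argument=value, ...), one argument or row to a line, values as JSON. play_rows: Moves the arm, as the interface text tells. Its arguments: {"type":"object","properties":{"plan":{"type":"array","items":{"type":"array","items":{"type":"number"}}}},"required":["plan"]}

```bash
mkdir -p pics; ls
cat > h.py <<'E'
from workcell import *
import numpy as np, cv2
def save(p,n): cv2.imwrite('pics/'+n,cv2.cvtColor(p,cv2.COLOR_RGB2BGR))
def pts(c):
    "world points per pixel (H,W,3)"
    h,w=c['depth'].shape
    K=np.array([[c['fx'],0,c['cx']],[0,c['fy'],c['cy']],[0,0,1.]])
    u,v=np.meshgrid(np.arange(w),np.arange(h))
    n=cv2.undistortPoints(np.stack([u,v],-1).reshape(-1,1,2).astype(float),K,np.array(c['distortion'],float)).reshape(h,w,2)
    d=c['depth']; P=np.stack([n[...,0]*d,-n[...,1]*d,-d,np.ones_like(d)],-1)
    return (P@np.linalg.inv(np.array(c['camera_from_world'])).T)[...,:3]
def proj(c,X):
    p=np.array(c['camera_from_world'])@np.r_[X,1]; K=np.array([[c['fx'],0,c['cx']],[0,c['fy'],c['cy']],[0,0,1.]])
    return cv2.projectPoints(np.array([[p[0],-p[1],-p[2]]]),np.zeros(3),np.zeros(3),K,np.array(c['distortion'],float))[0].ravel()
E
python3 - <<'E'
from h import *
np.set_printoptions(precision=4,suppress=True)
o=get_obs(); print({k:np.round(v,4) for k,v in o.items()})
for n in ['scene','side']:
    c=camera(n); save(c['frame'],n+'0.png')
    for t in ['cap','lamp','seat','neck_tip','small_cap','glue']:
        for r in pinpoint(t,c)[:3]: print(n,t,np.round(r['centre'],3),round(r['confidence'],2),proj(c,r['centre']).round())
E
```

```text
pics
{'clock': np.float64(0.0), 'joint_pos': array([1.244 , 0.2414, 0.0037, 1.3352, 0.    , 1.5708]), 'joint_vel': array([-0.0004,  0.0006,  0.0012, -0.0005,  0.0006, -0.0007]), 'tau': array([ -0.0004, -37.2315,  25.2411,   0.017 ,   0.    ,  -0.    ]), 'eef_pos': array([0.1603, 0.4729, 0.2304]), 'tool_rot': array([ 0.1143,  0.6978, -0.1158,  0.6976]), 'ft_force': array([-0.6022,  0.1654,  0.0385]), 'ft_torque': array([-0.0183, -0.0026,  0.0176]), 'grip_width': np.float64(0.0853)}
scene cap [ 0.45   0.263 -0.002] 0.8 [421. 264.]
scene cap [ 0.553  0.262 -0.003] 0.75 [399. 287.]
scene cap [ 0.483  0.138 -0.   ] 0.68 [379. 246.]
scene lamp [ 0.502 -0.182  0.175] 0.72 [294. 155.]
scene lamp [ 0.505 -0.179 -0.003] 0.68 [297. 196.]
scene seat [ 0.505 -0.18   0.154] 0.63 [294. 161.]
scene neck_tip [ 0.503 -0.176  0.183] 0.64 [295. 154.]
scene small_cap [ 0.412  0.002 -0.001] 0.56 [359. 209.]
scene small_cap [0.585 0.    0.002] 0.41 [321. 241.]
scene glue [ 0.721 -0.     0.   ] 0.93 [288. 270.]
scene glue [ 0.506 -0.179 -0.006] 0.71 [296. 197.]
side cap [ 0.546  0.264 -0.001] 0.97 [319. 288.]
side cap [ 0.404  0.393 -0.001] 0.93 [372. 327.]
side cap [0.483 0.141 0.001] 0.86 [341. 260.]
side lamp [ 0.509 -0.177 -0.002] 0.82 [335. 207.]
side lamp [ 0.473 -0.437 -0.   ] 0.52 [344. 176.]
side seat [ 0.505 -0.181  0.157] 0.8 [337. 170.]
side neck_tip [ 0.504 -0.177  0.178] 0.92 [338. 165.]
side neck_tip [ 0.723  0.002 -0.001] 0.18 [274. 231.]
side small_cap [ 0.414  0.002 -0.   ] 0.59 [361. 235.]
side small_cap [ 0.505 -0.176  0.178] 0.56 [337. 165.]
side glue [ 0.726  0.001 -0.001] 0.83 [273. 231.]
```

View pics/scene0.png

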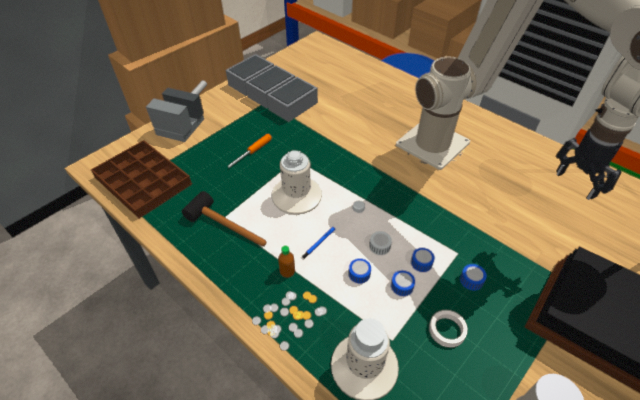

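View pics/side0.png

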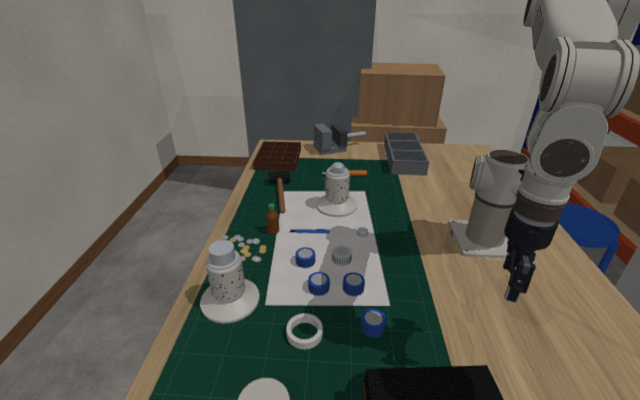

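The grey knurled cap at scene (380,243) is the only uncoloured one. The cups at (359,270), (403,283), (422,259) and (473,277) are all blue. The open lamp with its bare neck is at (295,160), and the lamp at (368,350) is already capped. I'll move over the grey cap and confirm from close up.

```bash
cat >> h.py <<'E'
from scipy.spatial.transform import Rotation as R
def delta(pos,yaw):
    "tool-frame shift (mm) and turn to tool-down pose with jaw axis y at angle yaw (world)"
    o=get_obs(); q=R.from_quat(o['tool_rot'])
    x=np.array([0,0,-1.]); y=np.array([np.cos(yaw),np.sin(yaw),0])
    T=R.from_matrix(np.stack([x,y,np.cross(x,y)],1))
    return (q.inv().apply(np.array(pos)-o['eef_pos'])*1000).round(1),(q.inv()*T).as_rotvec().round(4)
def st():
    o=get_obs(); m=R.from_quat(o['tool_rot']).as_matrix()
    print('t',o['clock'].round(2),'pos',o['eef_pos'].round(4),'yaw',np.arctan2(m[1,1],m[0,1]).round(4),'x',m[:,0].round(4),'F',o['ft_force'].round(2),'T',o['ft_torque'].round(3),'w',o['grip_width'].round(4),'j',o['joint_pos'].round(3))
E
python3 - <<'E'
from h import *
st()
c=camera('scene'); save(cv2.resize(c['frame'][190:320,300:500],None,fx=4,fy=4,interpolation=2),'crop.png')
for yaw in (-1.57,1.57): print(delta([.483,.139,.23],yaw))
P=pts(c)
# cap points
def ring(P,x,y,zl,zh,r):
    m=(np.hypot(P[...,0]-x,P[...,1]-y)<r)&(P[...,2]>zl)&(P[...,2]<zh)&(c['depth']>0); return P[m]
q=ring(P,.483,.139,.03,.04,.045); print(len(q),q.mean(0),q.min(0),q.max(0))
q=ring(P,.505,-.178,.17,.19,.045); print(len(q),q.mean(0),q.min(0),q.max(0))
E
```

```text
Traceback (most recent call last):
  File "h.py", line 24, in st
    print('t',o['clock'].round(2),'pos',o['eef_pos'].round(4),'yaw',np.arctan2(m[1,1],m[0,1]).round(4),'x',m[:,0].round(4),'F',o['ft_force'].round(2),'T',o['ft_torque'].round(3),'w',o['grip_width'].round(4),'j',o['joint_pos'].round(3))
              ^^^^^^^^^^^^^^^^
AttributeError: 'float' object has no attribute 'round'
```

```bash
sed -i "s/o\['clock'\].round(2)/round(o['clock'],2)/; s/o\['grip_width'\].round(4)/round(o['grip_width'],4)/" h.py
python3 - <<'E'
from h import *
st()
c=camera('scene'); save(cv2.resize(c['frame'][190:320,300:500],None,fx=4,fy=4,interpolation=2),'crop.png')
for yaw in (-1.57,1.57): print(delta([.483,.139,.23],yaw))
P=pts(c)
def ring(P,x,y,zl,zh,r):
    m=(np.hypot(P[...,0]-x,P[...,1]-y)<r)&(P[...,2]>zl)&(P[...,2]<zh)&(c['depth']>0); return P[m]
q=ring(P,.483,.139,.03,.04,.045); print(len(q),q.mean(0),q.min(0),q.max(0))
q=ring(P,.505,-.178,.17,.19,.045); print(len(q),q.mean(0),q.min(0),q.max(0))
E
```

```text
t 0.7 pos [0.1605 0.4736 0.2313] yaw 1.244 x [ 0.e+00  1.e-04 -1.e+00] F [-0.61 -0.34 -0.56] T [-0.002  0.064  0.   ] w 0.0853 j [ 1.244  0.241  0.005  1.335 -0.     1.571]
(array([   1.3, -213.3,  412.8]), array([ 2.814e+00, -1.000e-04, -0.000e+00]))
(array([   1.3, -213.3,  412.8]), array([-3.26e-01,  0.00e+00, -1.00e-04]))
309 [0.48543748 0.13972511 0.03538246] [0.45237312 0.10897312 0.03017963] [0.51703217 0.16996287 0.03986446]
156 [ 0.509678   -0.17600596  0.17851543] [ 0.47974801 -0.20484002  0.17002924] [ 0.5309319  -0.15632406  0.18626729]
```

View pics/crop.png

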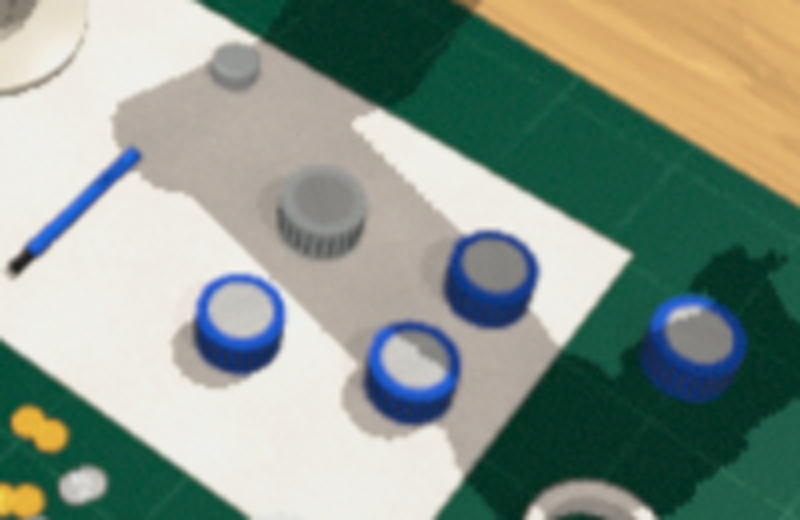

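The crop confirms it: the grey knurled wide cap is at crop (320,212), with the small grey cap at (235,65) and four blue look-alikes around it.

play_rows(
  plan=[
    [0,-17.9,34.6,0,0,0,-1],
    [0,-17.9,34.6,0,0,0,-1],
    [0,-17.9,34.6,0,0,0,-1],
    [0,-17.9,34.6,0,0,0,-1],
    [0,-17.9,34.6,0,0,0,-1],
    [0,-17.9,34.6,0,0,0,-1],
    [0,-17.9,34.6,0,0,0,-1],
    [0,-17.9,34.6,0,0,0,-1],
    [0,-17.9,34.6,0,0,0,-1],
    [0,-17.9,34.6,0,0,0,-1],
    [0,-17.9,34.6,0,0,0,-1],
    [0,-17.9,34.6,0,0,0,-1],
    [0,0,0,-0.109,0,0,-1],
    [0,0,0,-0.109,0,0,-1],
    [0,0,0,-0.109,0,0,-1],
    [30,0,0,0,0,0,-1],
    [0,0,0,0,0,0,-1],
    [0,0,0,0,0,0,-1],
  ],
)

```text
clock: 2.25
eef_pos: [0.4834, 0.1363, 0.2001]
tool_rot: [-0.0, 0.709, -0.001, 0.706]
ft_force: [0.9, -1.0, 0.3]
grip_width: 0.085
```

Run:
```python
from h import *
st()
c=camera('wrist'); save(c['frame'],'w1.png'); P=pts(c)
m=(P[...,2]>.033)&(P[...,2]<.039)&(np.hypot(P[...,0]-.484,P[...,1]-.139)<.04)&(c['depth']>0)
q=P[m]; (cx,cy),r=cv2.minEnclosingCircle((q[:,:2]*1000).astype(np.float32)); print(len(q),q.mean(0),cx,cy,r)
for r in pinpoint('cap',c)[:3]: print(r)
print(delta([.484,.139,.1],1.57))
```

```text
t 2.25 pos [0.4834 0.1363 0.2001] yaw 1.5705 x [-0.0041 -0.0012 -1.    ] F [ 0.91 -0.96  0.35] T [ 0.009 -0.008  0.024] w 0.085 j [ 0.275  0.264 -0.046  1.265  0.     0.275]
3479 [0.48096062 0.1394895  0.03617879] 481.90478515625 139.5138702392578 31.049158096313477
{'centre': [0.4075, 0.3934, -0.0027], 'confidence': 0.84}
{'centre': [0.5499, 0.2672, 0.0006], 'confidence': 0.78}
{'centre': [0.4493, 0.2588, 0.0005], 'confidence': 0.74}
(array([102.1,   2. ,  -1.1]), array([ 0.0009,  0.0005, -0.0001]))
```

View pics/w1.png

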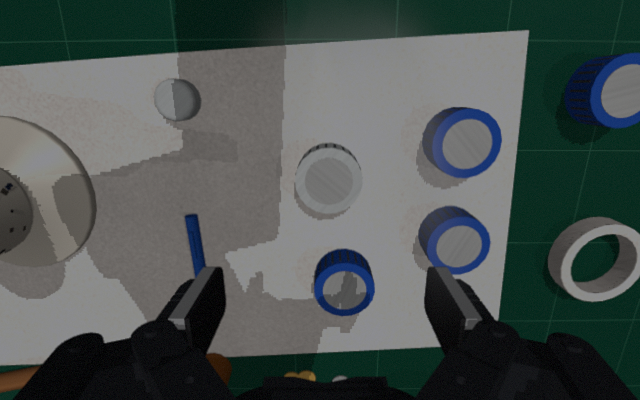

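The wrist view shows the grey cap at (328,178), with the blue cups clear of the jaw line. I'll descend part way and measure again.

play_rows(
  plan=[
    [25,1.6,0.5,0,0,0,-1],
    [25,1.6,0.5,0,0,0,-1],
    [25,0,0,0,0,0,-1],
    [25,0,0,0,0,0,-1],
    [0,0,0,0,0,0,-1],
    [0,0,0,0,0,0,-1],
  ],
)

```text
clock: 2.85
eef_pos: [0.4855, 0.1401, 0.1015]
tool_rot: [-0.0, 0.708, -0.0, 0.707]
ft_force: [0.4, 0.3, -0.1]
grip_width: 0.0853
```

```bash
cat >> h.py <<'E'
def circ(c,x,y,z,r=.045,dz=.003):
    P=pts(c); m=(abs(P[...,2]-z)<dz)&(np.hypot(P[...,0]-x,P[...,1]-y)<r)&(c['depth']>0)
    q=P[m]; (cx,cy),r=cv2.minEnclosingCircle((q[:,:2]*1000).astype(np.float32)); print('circle',len(q),q.mean(0).round(4),round(cx,1),round(cy,1),round(r,1))
E
python3 - <<'E'
from h import *
st()
c=camera('wrist'); circ(c,.483,.139,.036)
print(delta([.4825,.1395,.004],1.57))
E
```

```text
t 2.85 pos [0.4855 0.1401 0.1015] yaw 1.5712 x [-1.4e-03 -4.0e-04 -1.0e+00] F [ 0.37  0.33 -0.1 ] T [ 0.026  0.035 -0.015] w 0.0853 j [ 0.281  0.348 -0.203  1.022  0.     0.281]
circle 6857 [0.4807 0.1395 0.0362] 482.2 139.7 31.1
(array([98.8, -0.9, -4.4]), array([ 0.0011,  0.0016, -0.0004]))
```

play_rows(
  plan=[
    [16,-0.8,-3.8,0,0,0,-1],
    [16,0,0,0,0,0,-1],
    [16,0,0,0,0,0,-1],
    [16,0,0,0,0,0,-1],
    [16,0,0,0,0,0,-1],
    [10,0,0,0,0,0,-1],
    [7,0,0,0,0,0,-1],
    [0,0,0,0,0,0,-1],
    [0,0,0,0,0,0,1],
    [0,0,0,0,0,0,1],
    [0,0,0,0,0,0,1],
    [0,0,0,0,0,0,1],
    [0,0,0,0,0,0,1],
    [0,0,0,0,0,0,1],
  ],
)

```text
clock: 4.07
eef_pos: [0.4833, 0.1396, 0.006]
tool_rot: [0.0, 0.706, 0.0, 0.708]
ft_force: [-0.6, 0.3, 5.1]
grip_width: 0.0602
```

Run:
```python
from h import *
for i in range(4):
    camera('side'); o=get_obs(); print(o['eef_pos'].round(4),o['ft_force'].round(2),round(o['grip_width'],4))
st()
c=camera('wrist'); save(c['frame'],'w2.png'); circ(c,.4823,.1397,.036)
```

```text
[0.4833 0.1396 0.006 ] [-0.14  0.97  5.9 ] 0.0608
[0.4833 0.1396 0.006 ] [-0.94  0.49  5.74] 0.0608
[0.4833 0.1397 0.006 ] [-0.54  0.1   5.75] 0.0601
[0.4833 0.1396 0.006 ] [-1.28  0.57  5.43] 0.0603
t 4.27 pos [0.4833 0.1396 0.006 ] yaw 1.5711 x [ 3.e-03  9.e-04 -1.e+00] F [-1.28  0.57  5.43] T [-0.066  0.207  0.021] w 0.0603 j [ 0.281  0.462 -0.325  0.781  0.     0.281]
circle 18657 [0.48   0.1395 0.0362] 475.4 139.7 43.8
```

Width 60 mm means the cap is gripped, and the z force of about 5.5 N for roughly 2 mm of deflection shows the arm is gently compliant. I'll lift and check the grasp.

play_rows(
  plan=[
    [-10,0,0,0,0,0,1],
    [-20,0,0,0,0,0,1],
    [-35,0,0,0,0,0,1],
    [-40,0,0,0,0,0,1],
    [-40,0,0,0,0,0,1],
    [-40,0,0,0,0,0,1],
    [-40,0,0,0,0,0,1],
    [-25,0,0,0,0,0,1],
    [0,0,0,0,0,0,1],
    [0,0,0,0,0,0,1],
    [0,0,0,0,0,0,1],
  ],
)

```text
clock: 5.23
eef_pos: [0.4811, 0.1389, 0.2535]
tool_rot: [-0.0, 0.708, -0.0, 0.707]
ft_force: [-0.6, 0.8, -2.3]
grip_width: 0.0603
```

Run:
```python
from h import *
st()
c=camera('wrist'); save(c['frame'],'w3.png'); P=pts(c)
e=get_obs()['eef_pos']; D=P-e
print('cam world',np.linalg.inv(c['camera_from_world'])[:3,3]-e)
m=(c['depth']>0)&(D[...,2]>.01)&(D[...,2]<.045)&(np.hypot(D[...,0],D[...,1])<.05)&(abs(D[...,1])<.02)
q=D[m]; print(len(q)); h,ed=np.histogram(q[:,2],bins=18,range=(.01,.046)); print(h,ed[:2])
t=q[abs(q[:,2]-np.median(q[:,2]))<.004]; print(np.median(q[:,2]),t.min(0),t.max(0))
# top plane tilt
A=np.c_[t[:,:2],np.ones(len(t))]; print(np.linalg.lstsq(A,t[:,2],rcond=None)[0])
for n in ['neck_tip','seat','cap']:
    for r in pinpoint(n,c)[:2]: print(n,r)
```

```text
t 5.23 pos [0.4811 0.1389 0.2535] yaw 1.5709 x [-1.6e-03 -5.0e-04 -1.0e+00] F [-0.58  0.8  -2.28] T [-0.024 -0.017  0.047] w 0.0603 j [ 0.281  0.235  0.056  1.393 -0.     0.281]
cam world [-7.97736644e-02  6.72336961e-05  1.44624082e-01]
15421
[  158   156   162   187   179   187   191   240   239   619 11914  1188
     1     0     0     0     0     0] [0.01  0.012]
0.031071821891199003 [-0.03147169 -0.01999881  0.02707979] [0.03193461 0.01999668 0.03403439]
[0.00397795 0.0004069  0.03112608]
cap {'centre': [0.4799, 0.1403, 0.2481], 'confidence': 0.92}
cap {'centre': [0.4476, 0.2626, 0.006], 'confidence': 0.87}
```

View pics/w3.png

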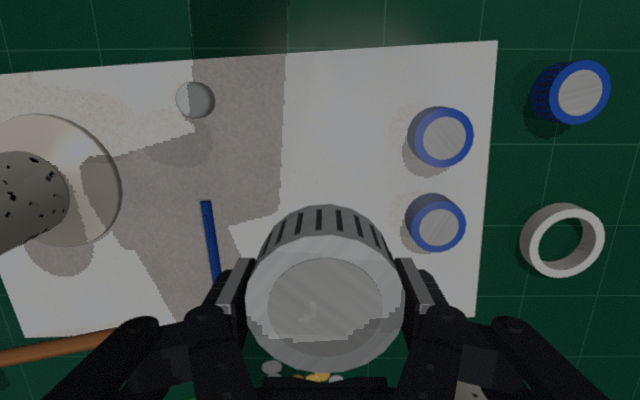

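The cap is square in the hand (centred within 0.3 mm, top level) with its rim about 4–6 mm below the TCP. Next I'll look at the neck from above, holding the cap clear in front of it.

play_rows(
  plan=[
    [0,-35.3,9.2,0,0,0,1],
    [0,-35.3,9.2,0,0,0,1],
    [0,-35.3,9.2,0,0,0,1],
    [0,-35.3,9.2,0,0,0,1],
    [0,-35.3,9.2,0,0,0,1],
    [0,-35.3,9.2,0,0,0,1],
    [0,-35.3,9.2,0,0,0,1],
    [0,-35.3,9.2,0,0,0,1],
    [0,-35.3,9.2,0,0,0,1],
    [0,0,0,0,0,0,1],
    [0,0,0,0,0,0,1],
    [0,0,0,0,0,0,1],
    [0,0,0,0,0,0,1],
  ],
)

```text
clock: 6.52
eef_pos: [0.5644, -0.1774, 0.2536]
tool_rot: [-0.0, 0.708, 0.001, 0.707]
ft_force: [-0.8, 0.1, -2.5]
grip_width: 0.0604
```

Run:
```python
from h import *
st()
c=camera('wrist'); save(c['frame'],'w4.png')
for n in ['neck_tip','seat','ridge_top']:
    for r in pinpoint(n,c)[:2]: print(n,r)
for z,rr in ((.183,.03),(.173,.03),(.155,.06)): 
    try: circ(c,.505,-.178,z,rr)
    except Exception as e: print(z,e)
e=get_obs()['eef_pos']; D=pts(c)-e
q=D[(c['depth']>0)&(abs(D[...,2]-.031)<.004)&(np.hypot(D[...,0],D[...,1])<.05)&(abs(D[...,1])<.02)]; print(q.min(0),q.max(0),e)
```

```text
t 6.52 pos [ 0.5644 -0.1774  0.2536] yaw 1.5721 x [-1.6e-03  9.0e-04 -1.0e+00] F [-0.79  0.07 -2.54] T [ 0.046 -0.031 -0.039] w 0.0604 j [-0.305  0.422  0.32   1.47   0.    -0.306]
neck_tip {'centre': [0.5027, -0.1771, 0.1808], 'confidence': 0.79}
seat {'centre': [0.5108, -0.185, 0.155], 'confidence': 0.85}
seat {'centre': [0.4112, 0.0005, 0.0024], 'confidence': 0.44}
ridge_top {'centre': [0.5101, -0.1821, 0.1737], 'confidence': 0.93}
circle 2737 [ 0.5029 -0.1798  0.1826] 503.1 -179.6 19.1
circle 976 [ 0.5015 -0.1794  0.1731] 503.7 -179.9 24.9
circle 6119 [ 0.5002 -0.1798  0.155 ] 503.5 -179.9 40.0
[-0.03244997 -0.01999898  0.02700158] [0.03034558 0.01999551 0.03174277] [ 0.56481319 -0.17725862  0.25458832]
```

View pics/w4.png

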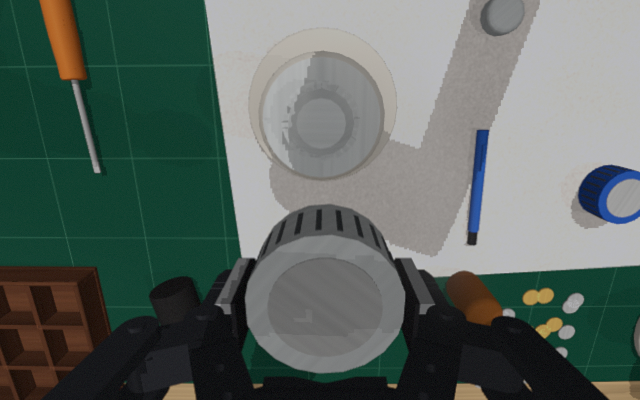

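The wrist view shows the neck at about (322,122). The circle fits agree at x=503.4, y=-179.8 mm, with radii 24.9 (ridges) and 40.0 (collar) as specified. I'll go over the axis and descend to just above the tip.

play_rows(
  plan=[
    [0,0,-20,0,0,0,1],
    [0,-1,-20,0,0,0,1],
    [0,-1.1,-21,0,0,0,1],
    [15,0,0,0,0,0,1],
    [20,0,0,0,0,0,1],
    [15,0,0,0,0,0,1],
    [9,0,0,0,0,0,1],
    [0,0,0,0,0,0,1],
    [0,0,0,0,0,0,1],
    [0,0,0,0,0,0,1],
  ],
)

```text
clock: 7.55
eef_pos: [0.5046, -0.1805, 0.1964]
tool_rot: [-0.0, 0.706, 0.0, 0.708]
ft_force: [0.3, -0.4, -2.4]
grip_width: 0.0607
```

Run:
```python
from h import *
st()
c=camera('scene'); st()
P=pts(c)
```

```text
t 7.55 pos [ 0.5046 -0.1805  0.1964] yaw 1.5715 x [ 1.7e-03 -6.0e-04 -1.0e+00] F [ 0.28 -0.35 -2.38] T [-0.054 -0.055 -0.051] w 0.0607 j [-0.344  0.327  0.031  1.273 -0.    -0.344]
t 7.6 pos [ 0.5047 -0.1807  0.1965] yaw 1.5714 x [ 2.2e-03 -8.0e-04 -1.0e+00] F [ 0.38  0.26 -1.68] T [ 0.005  0.005 -0.012] w 0.0604 j [-0.344  0.327  0.031  1.273  0.    -0.344]
```

play_rows(
  plan=[
    [4,0,0,0,0,0,1],
    [4,0,0,0,0,0,1],
    [3,0,0,0,0,0,1],
    [3,0,0,0,0,0,1],
    [3,0,0,0,0,0,1],
    [0,0,0,0,0,0,1],
    [0,0,0,0,0,0,1],
  ],
)

```text
clock: 8.18
eef_pos: [0.5036, -0.1805, 0.178]
tool_rot: [0.0, 0.707, 0.0, 0.707]
ft_force: [-0.0, 0.5, -2.0]
grip_width: 0.0606
```

play_rows(
  plan=[
    [1,0,0,0,0,0,1],
    [1,0,0,0,0,0,1],
    [1,0,0,0,0,0,1],
    [0,0,0,0,0,0,1],
  ],
)

```text
clock: 8.52
eef_pos: [0.5038, -0.1805, 0.1751]
tool_rot: [-0.0, 0.707, 0.0, 0.707]
ft_force: [-0.7, -0.3, -1.9]
grip_width: 0.0605
```

play_rows(
  plan=[
    [1,0,0,0,0,0,1],
    [1,0,0,0,0,0,1],
    [0,0,0,0,0,0,1],
    [0,0,0,0,0,0,1],
  ],
)

```text
clock: 8.85
eef_pos: [0.5038, -0.1806, 0.1732]
tool_rot: [-0.0, 0.707, 0.0, 0.707]
ft_force: [-0.1, -0.3, -1.3]
grip_width: 0.0605
```

play_rows(
  plan=[
    [1,0,0,0,0,0,1],
    [1,0,0,0,0,0,1],
    [0,0,0,0,0,0,1],
    [0,0,0,0,0,0,1],
  ],
)

```text
clock: 9.18
eef_pos: [0.5043, -0.1807, 0.1729]
tool_rot: [-0.0, 0.706, -0.0, 0.708]
ft_force: [-2.3, 0.9, 5.0]
grip_width: 0.0604
```

Contact on the ridges at TCP z ≈ 0.173 (rim 6 mm below the TCP), with a press of about 7 N. Now I'll turn anticlockwise in 0.2 rad steps, checking after each.

play_rows(
  plan=[
    [0,0,0,-0.05,0,0,1],
    [0,0,0,-0.05,0,0,1],
    [0,0,0,-0.05,0,0,1],
    [0,0,0,-0.05,0,0,1],
    [0,0,0,0,0,0,1],
  ],
)

```text
clock: 9.6
eef_pos: [0.505, -0.1807, 0.1729]
tool_rot: [-0.071, 0.702, 0.071, 0.705]
ft_force: [-0.9, 0.9, 5.8]
grip_width: 0.0608
```

```bash
python3 -c "
from h import *
st()"
```

```text
t 9.6 pos [ 0.505  -0.1807  0.1729] yaw 1.7719 x [ 3.4e-03 -7.0e-04 -1.0e+00] F [-0.95  0.92  5.81] T [ 0.161  0.063 -0.004] w 0.0608 j [-3.440e-01  3.410e-01 -1.200e-02  1.214e+00  1.000e-03 -5.450e-01]
```

play_rows(
  plan=[
    [0,0,0,-0.05,0,0,1],
    [0,0,0,-0.05,0,0,1],
    [0,0,0,-0.05,0,0,1],
    [0,0,0,-0.05,0,0,1],
    [0,0,0,0,0,0,1],
  ],
)

```text
clock: 10.02
eef_pos: [0.5039, -0.1806, 0.1713]
tool_rot: [-0.141, 0.693, 0.14, 0.693]
ft_force: [-0.4, -0.2, -1.6]
grip_width: 0.0607
```

Force is gone and z has reached the commanded height, so the lugs are over the openings. I'll follow straight down.

play_rows(
  plan=[
    [1,0,0,0,0,0,1],
    [1,0,0,0,0,0,1],
    [1,0,0,0,0,0,1],
    [1,0,0,0,0,0,1],
    [0,0,0,0,0,0,1],
  ],
)

```text
clock: 10.43
eef_pos: [0.5035, -0.1805, 0.1667]
tool_rot: [-0.14, 0.693, 0.141, 0.693]
ft_force: [0.2, 0.4, -3.1]
grip_width: 0.0607
```

```bash
python3 -c "
from h import *
st()"
```

```text
t 10.43 pos [ 0.5035 -0.1805  0.1667] yaw 1.9706 x [-1.e-03  3.e-04 -1.e+00] F [ 0.23  0.42 -3.1 ] T [ 0.052 -0.041  0.014] w 0.0607 j [-0.344  0.346 -0.022  1.204 -0.    -0.744]
```

play_rows(
  plan=[
    [1,0,0,0,0,0,1],
    [1,0,0,0,0,0,1],
    [1,0,0,0,0,0,1],
    [1,0,0,0,0,0,1],
    [0,0,0,0,0,0,1],
  ],
)

```text
clock: 10.85
eef_pos: [0.504, -0.1806, 0.164]
tool_rot: [-0.141, 0.693, 0.14, 0.693]
ft_force: [-0.9, 0.2, 2.4]
grip_width: 0.0607
```

```bash
python3 -c "
from h import *
st()"
```

```text
t 10.85 pos [ 0.504  -0.1806  0.164 ] yaw 1.971 x [ 9.e-04 -3.e-04 -1.e+00] F [-0.95  0.22  2.36] T [ 0.047  0.152 -0.039] w 0.0607 j [-0.344  0.347 -0.027  1.195 -0.    -0.744]
```

The cap bottomed at TCP 0.164, so the rim is 4 mm above the seat, exactly the groove depth. Now I'll screw clockwise, feeding down gently.

play_rows(
  plan=[
    [0.2,0,0,0.05,0,0,1],
    [0.2,0,0,0.05,0,0,1],
    [0.2,0,0,0.05,0,0,1],
    [0.2,0,0,0.05,0,0,1],
    [0,0,0,0,0,0,1],
  ],
)

```text
clock: 11.27
eef_pos: [0.5047, -0.1809, 0.1638]
tool_rot: [-0.071, 0.703, 0.07, 0.705]
ft_force: [-0.1, -0.6, 4.8]
grip_width: 0.0604
```

```bash
python3 -c "
from h import *
st()"
```

```text
t 11.27 pos [ 0.5047 -0.1809  0.1638] yaw 1.7702 x [ 0.0027 -0.001  -1.    ] F [-0.07 -0.61  4.8 ] T [ 0.088  0.135 -0.006] w 0.0604 j [-0.344  0.347 -0.028  1.193 -0.    -0.544]
```

play_rows(
  plan=[
    [0.1,0,0,0.05,0,0,1],
    [0.1,0,0,0.05,0,0,1],
    [0.2,0,0,0.05,0,0,1],
    [0.2,0,0,0.05,0,0,1],
    [0,0,0,0,0,0,1],
  ],
)

```text
clock: 11.68
eef_pos: [0.5045, -0.1807, 0.1626]
tool_rot: [-0.0, 0.707, 0.0, 0.708]
ft_force: [1.0, 0.5, 3.5]
grip_width: 0.0607
```

```bash
python3 -c "
from h import *
st()"
```

```text
t 11.68 pos [ 0.5045 -0.1807  0.1626] yaw 1.5713 x [ 1.7e-03 -4.0e-04 -1.0e+00] F [1.03 0.46 3.49] T [ 0.078 -0.006 -0.08 ] w 0.0607 j [-0.344  0.348 -0.029  1.191  0.    -0.345]
```

play_rows(
  plan=[
    [0.35,0,0,0.05,0,0,1],
    [0.35,0,0,0.05,0,0,1],
    [0.35,0,0,0.05,0,0,1],
    [0.35,0,0,0.05,0,0,1],
    [0,0,0,0,0,0,1],
  ],
)

```text
clock: 12.1
eef_pos: [0.5044, -0.1807, 0.1611]
tool_rot: [0.07, 0.703, -0.07, 0.704]
ft_force: [0.4, 1.2, 4.3]
grip_width: 0.0605
```

```bash
python3 -c "
from h import *
st()"
```

```text
t 12.1 pos [ 0.5044 -0.1807  0.1611] yaw 1.3722 x [ 1.6e-03 -3.0e-04 -1.0e+00] F [0.38 1.2  4.28] T [ 0.144 -0.017 -0.016] w 0.0605 j [-0.344  0.349 -0.032  1.188  0.    -0.145]
```

play_rows(
  plan=[
    [0.35,0,0,0.05,0,0,1],
    [0.35,0,0,0.05,0,0,1],
    [0.35,0,0,0.05,0,0,1],
    [0,0,0,0,0,0,1],
  ],
)

```text
clock: 12.43
eef_pos: [0.5044, -0.1807, 0.1602]
tool_rot: [0.122, 0.696, -0.123, 0.697]
ft_force: [0.4, 0.7, 5.0]
grip_width: 0.06
```

```bash
python3 -c "
from h import *
st()"
```

```text
t 12.43 pos [ 0.5044 -0.1807  0.1602] yaw 1.2224 x [ 1.6e-03 -5.0e-04 -1.0e+00] F [0.35 0.72 5.02] T [ 0.133  0.081 -0.034] w 0.06 j [-0.344  0.35  -0.033  1.186  0.     0.004]
```

play_rows(
  plan=[
    [0.2,0,0,0.04,0,0,1],
    [0.2,0,0,0.04,0,0,1],
    [0.1,0,0,0.04,0,0,1],
    [0,0,0,0,0,0,1],
  ],
)

```text
clock: 12.77
eef_pos: [0.5045, -0.1806, 0.16]
tool_rot: [0.164, 0.687, -0.164, 0.689]
ft_force: [-0.7, 1.6, 5.5]
grip_width: 0.0604
```

```bash
python3 -c "
from h import *
st()"
```

```text
t 12.77 pos [ 0.5045 -0.1806  0.16  ] yaw 1.103 x [ 1.9e-03 -3.0e-04 -1.0e+00] F [-0.65  1.57  5.48] T [0.163 0.111 0.063] w 0.0604 j [-0.344  0.35  -0.034  1.185  0.     0.124]
```

play_rows(
  plan=[
    [0,0,0,0.03,0,0,1],
    [0,0,0,0.03,0,0,1],
    [0,0,0,0.02,0,0,1],
    [0,0,0,0,0,0,1],
  ],
)

```text
clock: 13.1
eef_pos: [0.5045, -0.1806, 0.1599]
tool_rot: [0.191, 0.68, -0.191, 0.682]
ft_force: [-0.7, 1.2, 5.7]
grip_width: 0.0601
```

Run:
```python
from h import *
st()
c=camera('side'); st()
print(pinpoint('cap',c)[:2])
```

```text
t 13.1 pos [ 0.5045 -0.1806  0.1599] yaw 1.0238 x [ 1.9e-03 -3.0e-04 -1.0e+00] F [-0.67  1.22  5.71] T [0.103 0.149 0.053] w 0.0601 j [-0.344  0.35  -0.034  1.185  0.     0.203]
t 13.15 pos [ 0.5045 -0.1806  0.1599] yaw 1.0243 x [ 1.9e-03 -3.0e-04 -1.0e+00] F [-0.28  0.73  6.82] T [0.184 0.112 0.065] w 0.0608 j [-0.344  0.35  -0.034  1.185  0.     0.203]
[{'centre': [0.5481, 0.267, 0.001], 'confidence': 0.91}, {'centre': [0.4522, 0.264, -0.0033], 'confidence': 0.77}]
```

The height is steady at 0.160 (rim on the collar) and did not change over the last turn. I'll unload the press, release and retreat.

play_rows(
  plan=[
    [-1.2,0,0,0,0,0,1],
    [0,0,0,0,0,0,-1],
    [0,0,0,0,0,0,-1],
    [0,0,0,0,0,0,-1],
    [0,0,0,0,0,0,-1],
    [0,0,0,0,0,0,-1],
    [0,0,0,0,0,0,-1],
    [-10,0,0,0,0,0,-1],
    [-20,0,0,0,0,0,-1],
    [-30,0,0,0,0,0,-1],
    [-30,0,0,0,0,0,-1],
    [0,0,0,0,0,0,-1],
    [0,0,0,0,0,0,-1],
    [0,0,0,0,0,0,-1],
  ],
)

```text
clock: 14.37
eef_pos: [0.5038, -0.1806, 0.2505]
tool_rot: [0.192, 0.68, -0.192, 0.681]
ft_force: [0.9, 0.6, -0.5]
grip_width: 0.0854
```

Run:
```python
from h import *
st()
c=camera('wrist'); save(c['frame'],'w5.png')
P=pts(c); m=(c['depth']>0)&(np.hypot(P[...,0]-.5034,P[...,1]+.18)<.028)&(P[...,2]>.17); q=P[m]
A=np.c_[q[:,:2]-q[:,:2].mean(0),np.ones(len(q))]; print('top plane tilt,z',np.linalg.lstsq(A,q[:,2],rcond=None)[0])
circ(c,.5034,-.18,.190); circ(c,.5034,-.18,.155,.06)
cs=camera('side'); save(cv2.resize(cs['frame'][130:250,260:420],None,fx=4,fy=4,interpolation=2),'s5.png')
```

```text
t 14.37 pos [ 0.5038 -0.1806  0.2505] yaw 1.021 x [ 6.e-04 -3.e-04 -1.e+00] F [ 0.87  0.59 -0.54] T [-0.011  0.034  0.017] w 0.0854 j [-0.344  0.304  0.14   1.406 -0.     0.206]
top plane tilt,z [-1.95629633  1.19057397  0.24231222]
circle 7085 [ 0.5016 -0.1799  0.1901] 502.7 -180.7 31.2
circle 2252 [ 0.4862 -0.1667  0.1549] 503.1 -179.6 40.0
```

View pics/s5.png

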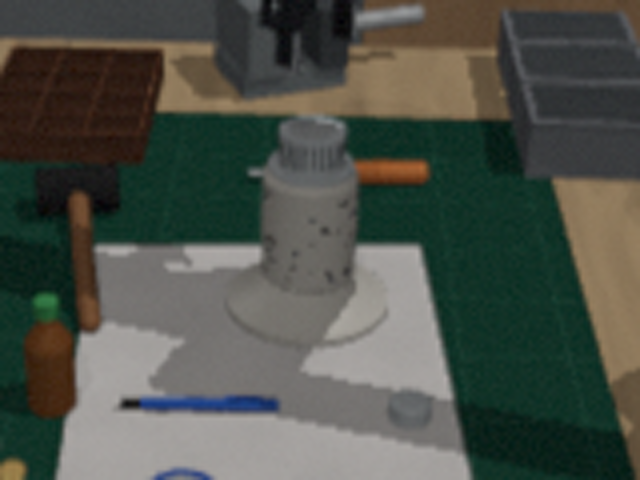

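The cap (crop (313,145)) sits on the collar, and its top is 35.2 mm above the collar in the same picture. The tilt fit was spoiled by finger points, so I'll redo it with those excluded and then hand in.

Run:
```python
from h import *
c=camera('wrist')
P=pts(c); d=c['depth']>0; r=np.hypot(P[...,0]-.503,P[...,1]+.1802)
q=P[d&(r<.029)&(abs(P[...,2]-.19)<.006)]; k=P[d&(r>.034)&(r<.039)&(abs(P[...,2]-.155)<.004)]
A=np.c_[q[:,:2]-q[:,:2].mean(0),np.ones(len(q))]; f=np.linalg.lstsq(A,q[:,2],rcond=None)[0]
print('tilt',f[:2],'top',np.median(q[:,2]),'collar',np.median(k[:,2]),'height above collar',np.median(q[:,2])-np.median(k[:,2]))
if abs(np.median(q[:,2])-np.median(k[:,2])-.035)<.0012 and np.hypot(*f[:2])<.03: print('done',job_done())
```

```text
tilt [ 0.00058954 -0.00077787] top 0.19020181174425285 collar 0.15490919501717837 height above collar 0.03529261672707448
the job is handed in; nothing more can be done
done None
```

The cap is screwed fully home on the open lamp and released, and the job is handed in. It took about 14.5 s of the 64 s allowed.

- **Placing:** I picked the grey knurled cap, not the blue look-alikes, and set it on the neck with about 7 N.
- **Finding the thread:** It dropped 9 mm into the thread within 0.4 rad of anticlockwise turning.
- **Screwing home:** I turned it about 0.95 rad clockwise. It stopped descending 4 mm lower, with the press around 7–9 N and no stop torque felt.

**Last checks:**
- **Height:** the cap's top is 35.3 mm above the collar, and 35.0 mm means fully home.
- **Tilt:** about 0.001 rad. My first tilt figure was spoiled by points on the fingers, so I redid it without them.
- **Centring:** the cap's centre is about 1.2 mm from the collar's in the camera fit, within the fit's accuracy and the 3 mm allowed.
- **Clearance:** the gripper is fully open about 90 mm above its release height, and I saw no bystander moved in the last picture, which did not show the tape.

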